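# Try the lid stay of the turner's tool chest

## Robot

A 6-joint arm with a two-finger parallel gripper is mounted at the origin on the work surface. World frame = base frame: x ahead of the robot, y to its left, z up, the work surface at z = 0. Lengths are in mm, angles in rad, forces in N, time in s.
With the tool pointing down it reaches from about 350 to 775 mm from the base axis. Payload 7.3 kg.
Tool frame: the origin (TCP) lies midway between the tips of the shut fingers; the grasp point (between the pads) lies 19 mm behind it; x points along the fingers, y is the direction in which the jaws open and shut, and the axes are right-handed (so a half turn about x gives the same grasp; the last joint's range is limited). The gripper opens to 92 mm and grips with 3 to 60 N. Pads are 19 mm wide; open, the fingers measure 130 mm over their backs; the gripper's body (75 mm by 190 mm) begins 47 mm behind the grasp point.
Start: joints at [1.126, 0.342, 1.524, -0, 1.275, -0.146], TCP at [154.531, 501.762, 226.741] pointing down, gripper open.
Joint ranges: [-2.53, 2.53], [-0.77, 2.02], [0.04, 2.7], [-1, 4.14], [0.28, 2.66], [-3.11, 3.11]. Speed limits (rad/s): [2.57, 2.57, 3.14, 3.14, 3.14, 3.14].

## Interface

Orientations are given as [roll, pitch, yaw] about the fixed x, y, z axes, in that order (R = Rz(yaw) Ry(pitch) Rx(roll)).
In Python, from plant import bot gives the robot as it stands. The module is installed in compiled form; this text tells all that it offers.
- The arm moves only by the shell command python3 -m handwheel 'ROWS' [OPENING]. ROWS is JSON, a list that holds one entry, the list of rows, each a list of 4 numbers: the shift along the tool's x, y, z in cm, then the turn about the tool's x in rad. A call has 1 to 8 rows; each row shifts and turns the commanded pose from where the row before left it, along the tool's axes as they then stand; what a row does not reach is not made up. A row lasts 1/12 s, in which the tool goes at most 41.7 mm and 7.16 degrees, less where a joint would pass 70% of its speed; a pose out of reach is approached as far as the arm can. A call is refused whole if a number of a shift passes 4.17 or a number of a turn 0.125, either way. A call with a gripper value outside its range is refused whole. OPENING is the opening, from 0 (shut) to 1 (fully open), set as the call begins (- or left out, the last holds). The fingers move at their own pace and stop on an object; the grip force is fixed at half the most. Time passes only in rows, so rows that do not move let the fingers close. It gives the time, the measured TCP pose, the force and the opening at its end, in the units of the state.
- bot.get_obs(): the state, without advancing time (a new reading comes with each control period).
- bot.capture(name): name is "side" or "top"; returns (picture, depth): 420x560x3 uint8, red, green, blue; 420x560 float32, mm along the optical axis (not along the pixel's ray), 0 where there is no reading.
- bot.camera_model(name): a dict with "fx", "fy", "cx", "cy" (pixels), "dist_coeffs" ([k1, k2, p1, p2, k3] as OpenCV has them; the pictures are not rectified), "position" and "rotation" of the camera in the world. Camera axes: x right, y down, z forward; pixel columns grow to the right and rows downward; lengths in mm; the calibration is good to about 2 mm. A picture is of the moment at which its call begins. camera_model takes no time and is no camera call.
- bot.close_job(): hands the job in, once; it reports no verdict.
Trained networks look in the newest picture that a camera, given by its name, has taken for a name from the list of things; names that differ only in an ending like _2 or _b are one class to them, and where a whole thing is asked for, a point or a joint stands for the part that bears it (a point fixed in the world has none). Each returns a list of dicts, best first, with "conf" (0 to 1); they miss things now and then, are a little off and sometimes report something else, mostly with a low value. They report only what shows in the picture. A call takes as long as a camera call.
- bot.find_in(camera, label): "bbox" ([left, top, width, height] in pixels, round what is visible of it).
- bot.spot_point(camera, label): "point" ([column, row] in pixels: a listed point, or the origin of a listed thing).
The state is a dict: "time": time; "joint_positions": joint angles; "dq": joint speeds; "tau": joint torques, N m; "tool_pos": TCP position; "tcp_rot": TCP orientation; "contact_force": force on the tool from outside, world axes, zero at the start; "moment": the same for the moment, N m; "grip_width": finger opening in mm.
Only numpy, scipy, OpenCV 4.12 (cv2) and the standard library are available. Lean on these libraries where they do the work, as an engineer would, in place of code of your own. Each camera call takes 0.05 s, during which the arm holds its last target.

## Task

The big plywood tool chest has just had a folding stay fitted, and it needs trying out. Raise its lid by the bar handle until the stay snaps straight and locks, and let go completely for a moment so that the stay alone holds the lid up; then press the stay's knee down by its cross pin to break it, and let the lid come down fully shut.

Things in the scene. Friction and masses are not known exactly. Their poses are not given: they have to be found in the camera images.
- lid_bar (a point): Middle of the round steel bar handle (12 mm thick) on the front of the big chest's lid, 96 mm above the bench when shut. The bar's centre is 40 mm ahead of the lid's edge; arms at both ends, 128 mm apart, leave room for fingers before and behind its middle. It can turn between the fingers. Axes, lid shut: x to the chest's back, y left along the bar, z up. Hinge line: 250 mm along x, 6 mm lower.
- chest_lid (a joint): Lid angle, rad: 0 shut, 1.31 when the straight stay stops it. Lid of 12 mm plywood, about 0.8 kg, hinged along the back top edge of the plywood chest (210 mm deep, 260 wide, 90 high, fixed; the smaller box by it is not meant). A damper lets the unpropped lid sink shut by itself in about 4 s: raise it at 0.15 m/s or slower at the bar.
- knee_pin (a point): Middle of the level steel cross pin (10 mm thick, 60 mm long) at the stay's knee, 75 mm left of the chest's mid-plane, pointing right from the stay. Hidden till the lid is up; locked, it is 116 mm above the bench, 137 mm ahead of the hinge line, open from above. 4 N breaks it; pushed 35 mm down it folds on by itself. The lid follows: lean the gripper to the chest's front, leave forwards and up.
- stay_knee (a joint): Knee of the folding stay inside the chest's left wall, rad: 0 folded (lid shut), 2.10 straight, 2.19 locked past straight. The lower link, 62 mm, turns on a pivot 190 mm ahead of the hinge line, 84 mm above the bench, so the pressed pin goes down and 9 mm back. A light spring snaps it locked when the lid is raised to its stop (within 1 degree) and kept there half a second.

How it is judged (in metres and radians):
On the way:
1. the lid is up, the stay is locked past straight, and the robot touches nothing (value of joint chest_lid above 1.2 rad and value of joint stay_knee above 2.12 rad and contact force between each of the fingers, the arm and anything else below 0.3 N), for 0.3 s.
At the end, for the whole second after the job is handed in: After the lid has stood open on the locked stay with the robot clear, the lid is shut again (within 0.06 rad, about 10 mm at its front edge) and at rest (value of joint chest_lid below 0.06 rad and velocity of joint chest_lid between -0.05 and 0.05 rad/s); the robot touches nothing.
It also fails if it takes over 54 s, if anything falls off the work surface, if the arm or the gripper's body presses on something with over 40 N, if the wrist force passes 120 N, or if a joint passes its speed limit or range.

## Working session

There is one attempt and no reset: what is moved stays moved. The work goes in short steps, Python scripts to look and compute and a shell command to move; the robot and the scene stay as the last step left them, time stands still between calls to the robot, and variables do not carry over. Pictures are saved under pics/ and viewed, and the job is handed in when it is done.

```bash
mkdir -p pics; ls
cat > h.py <<'E'
import numpy as np, cv2
from scipy.spatial.transform import Rotation as R
from plant import bot
def cap(n,f):
    im,d=bot.capture(n); cv2.imwrite('pics/'+f,im[:,:,::-1]); return im,d
def cam(n):
    m=bot.camera_model(n); K=np.array([[m['fx'],0,m['cx']],[0,m['fy'],m['cy']],[0,0,1]]); return K,np.array(m['dist_coeffs'],float),np.array(m['position'],float),np.array(m['rotation'],float),m
def ray(n,p):
    K,D,t,Ro,m=cam(n); u=cv2.undistortPoints(np.array([[p]],float),K,D)[0,0]
    return t,Ro@np.array([u[0],u[1],1.])
def at_z(n,p,z):
    t,r=ray(n,p); return t+r*(z-t[2])/r[2]
def at_d(n,p,d):
    t,r=ray(n,p); return t+r*d
def proj(n,P):
    K,D,t,Ro,m=cam(n); q=(np.array(P,float).reshape(-1,3)-t)@Ro
    return cv2.projectPoints(q.reshape(-1,1,3),np.zeros(3),np.zeros(3),K,D)[0][:,0]
E
python3 - <<'E'
from h import *
np.set_printoptions(precision=4,suppress=True)
print(bot.camera_model('top'));print(bot.camera_model('side'))
o=bot.get_obs();print(o)
for c in('top','side'):
    im,d=cap(c,c+'0.png')
    print(c,bot.find_in(c,'lid_bar')[:2],bot.spot_point(c,'lid_bar')[:2],bot.find_in(c,'chest_lid')[:2])
    np.save(c+'d.npy',d)
E
```

```text
pics
{'fx': 430.0464680916657, 'fy': 430.0464680916657, 'cx': 280.1889230713648, 'cy': 211.2872388693745, 'dist_coeffs': array([-0.1087,  0.    ,  0.    ,  0.    ,  0.    ]), 'position': array([484.5546,  70.5109, 755.794 ]), 'rotation': array([-3.0037,  0.023 , -1.573 ])}
{'fx': 430.9091467127107, 'fy': 430.9091467127107, 'cx': 281.5651460437893, 'cy': 213.99894465288557, 'dist_coeffs': array([-0.0884,  0.    ,  0.    ,  0.    ,  0.    ]), 'position': array([502.8658, 634.0674, 406.5584]), 'rotation': array([-2.0783,  0.0103, -2.9736])}
{'time': 0.0, 'joint_positions': array([ 1.126 ,  0.3427,  1.525 , -0.    ,  1.2754, -0.146 ]), 'dq': array([-0.001 , -0.0002, -0.0003,  0.0006, -0.0001, -0.0006]), 'tau': array([  0.0002, -43.1249, -24.4211,   0.0718,   0.0561,  -0.0001]), 'tool_pos': array([154.3559, 501.3824, 226.0376]), 'tcp_rot': array([-1.71  ,  1.5693, -2.0088]), 'contact_force': array([-0.3281,  0.6608, -0.4069]), 'moment': array([ 0.0638,  0.0269, -0.0187]), 'grip_width': 91.74196549589082}
top [{'bbox': [226.2, 123.4, 175.2, 166.9], 'conf': 0.69}] [{'point': [312.7, 282.0], 'conf': 0.74}] [{'bbox': [228.6, 121.8, 171.2, 167.0], 'conf': 0.75}]
side [{'bbox': [188.2, 162.7, 189.8, 92.5], 'conf': 0.98}] [{'point': [374.1, 205.2], 'conf': 0.82}] [{'bbox': [187.7, 162.4, 189.0, 90.7], 'conf': 0.92}]
```

```bash
sed -i "s/np.array(m\['rotation'\],float),m/R.from_euler('xyz',m['rotation']).as_matrix(),m/" h.py
python3 - <<'E'
from h import *
np.set_printoptions(precision=2,suppress=True)
print(R.from_euler('xyz',bot.get_obs()['tcp_rot']).as_matrix())
print(at_z('top',[312.7,282],96),at_z('side',[374.1,205.2],96))
E
```

```text
[[-0.    0.29  0.96]
 [-0.    0.96 -0.29]
 [-1.   -0.   -0.  ]]
[467.54  36.37  96.  ] [463.21  35.32  96.  ]
```

View pics/top0.png

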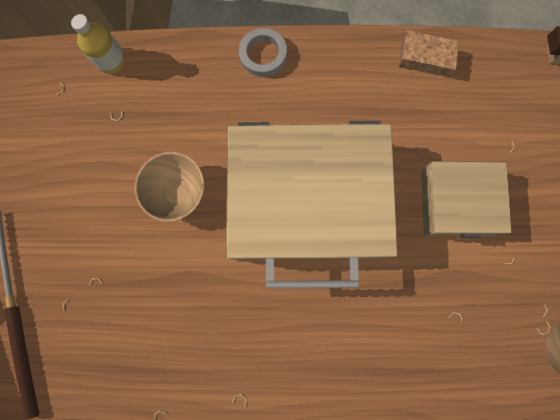

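View pics/side0.png

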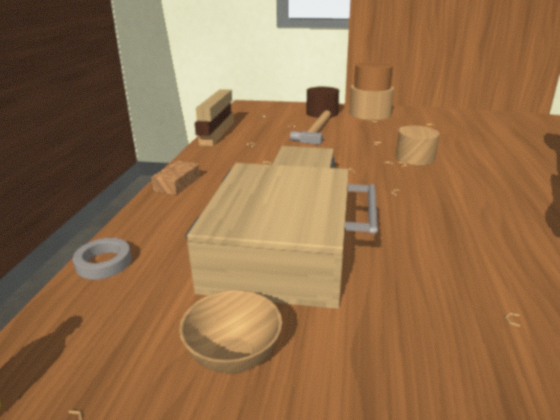

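Run:
```python
from h import *
np.set_printoptions(precision=1,suppress=True)
d=np.load('topd.npy')
im=cv2.imread('pics/top0.png')
for p in ([269,285.5],[312.7,284.5],[356,284]): print('top bar',p,at_z('top',p,96), at_d('top',p,d[int(p[1]),int(p[0])]))
for p in([230,126],[390,126],[395,256],[229,256],[310,190]): print('lid',p,at_d('top',p,d[p[1],p[0]]),at_z('top',p,102))
for p in([373,189],[374,228],[374,207]):print('side',at_z('side',p,96))
c=im[262:302,250:375];cv2.imwrite('pics/c.png',cv2.resize(c,None,fx=6,fy=6))
```

```text
top bar [269, 285.5] [462.4 102.7  96. ] [462.7 102.3 104.8]
top bar [312.7, 284.5] [463.8  36.4  96. ] [464.   36.8 102.7]
top bar [356, 284] [464.1 -29.3  96. ] [464.3 -28.4 102.3]
lid [230, 126] [712.5 164.8 103.1] [712.9 165.  102. ]
lid [390, 126] [710.9 -89.2 102.6] [711.1 -89.4 102. ]
lid [395, 256] [506.1 -90.2  96.1] [505.9 -88.8 102. ]
lid [229, 256] [507.  163.4 101.9] [507.  163.4 102. ]
lid [310, 190] [608.2  39.2 102.3] [608.3  39.2 102. ]
side [463.9 -22.5  96. ]
side [464.6 104.5  96. ]
side [463.5  41.3  96. ]
```

View pics/c.png

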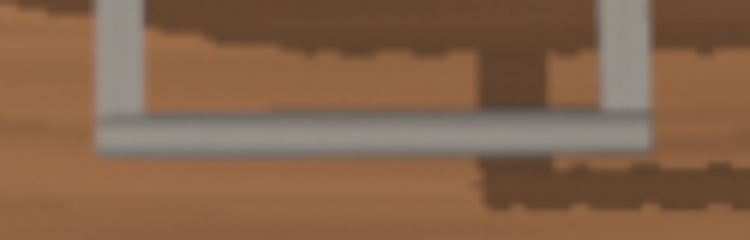

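```bash
python3 -m handwheel '[[[0,0,0,0.125],[0,0,0,0.125],[0,0,0,0.125],[0,0,0,0.125],[0,0,0,0.125],[0,0,0,0.125],[0,0,0,0.125],[0,0,0,0.125]]]' 0.3; python3 -m handwheel '[[[0,0,0,0.125],[0,0,0,0.125],[0,0,0,0.027],[0,0,0,0]]]'
python3 - <<'E'
from h import *
o=bot.get_obs();print(o['tool_pos'],R.from_euler('xyz',o['tcp_rot']).as_matrix().round(3),o['joint_positions'])
E
```

```text
time: 1.07
tool_pos: [154.5, 501.7, 226.7]
tcp_rot: [2.322, 1.571, 1.017]
contact_force: [-0.2, 0.2, 0.0]
grip_width: 43.0
time: 1.4
tool_pos: [154.5, 501.8, 226.7]
tcp_rot: [3.091, 1.571, 1.515]
contact_force: [0.5, 0.6, 0.3]
grip_width: 27.5
[154.51530414 501.7645347  226.7288701 ] [[ 0.     1.    -0.006]
 [ 0.    -0.006 -1.   ]
 [-1.     0.    -0.   ]] [1.12600835e+00 3.42006188e-01 1.52412409e+00 3.68367980e-05
 1.27537628e+00 1.13191787e+00]
```

```bash
python3 -m handwheel '[[[0,2.2,3.3,0],[0,2.2,3.3,0],[0,2.2,3.3,0],[0,2.2,3.3,0],[0,2.2,3.3,0],[0,2.2,3.3,0],[0,2.2,3.3,0],[0,2.2,3.3,0]]]'; python3 -m handwheel '[[[0,2.2,3.3,0],[0,2.2,3.3,0],[0,2.2,3.3,0],[0,2.2,3.3,0],[0,2.2,3.3,0],[0,2.2,3.3,0],[0,0,0,0],[0,0,0,0]]]'
```

```text
time: 2.07
tool_pos: [329.8, 235.2, 227.0]
tcp_rot: [2.099, 1.57, 0.525]
contact_force: [1.1, 0.5, -0.5]
grip_width: 27.4
time: 2.73
tool_pos: [460.8, 36.7, 226.4]
tcp_rot: [-1.987, 1.57, 2.718]
contact_force: [-0.3, 0.9, 0.1]
grip_width: 27.7
```

```bash
python3 -m handwheel '[[[2.5,0.37,0,0],[2.5,0,0,0],[2.5,0,0,0],[2.2,0,0,0],[0,0,0,0]]]'
python3 - <<'E'
from h import *
cap('top','t1.png');cap('side','s1.png')
for c in('top','side'):
  print(bot.spot_point(c,'lid_bar')[:1], proj(c,[464.5,37,96]))
E
```

```text
time: 3.15
tool_pos: [460.5, 39.8, 126.4]
tcp_rot: [-1.693, 1.563, 3.017]
contact_force: [-0.3, 0.4, -0.6]
grip_width: 27.3
[] [[312.3065465  284.02341567]]
[{'point': [374.5, 205.5], 'conf': 0.87}] [[373.26928456 205.64835348]]
```

View pics/s1.png

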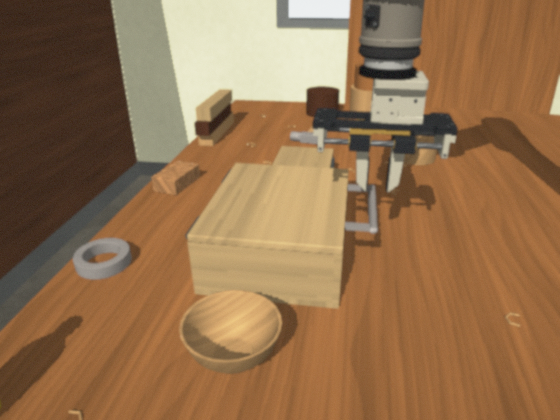

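View pics/t1.png

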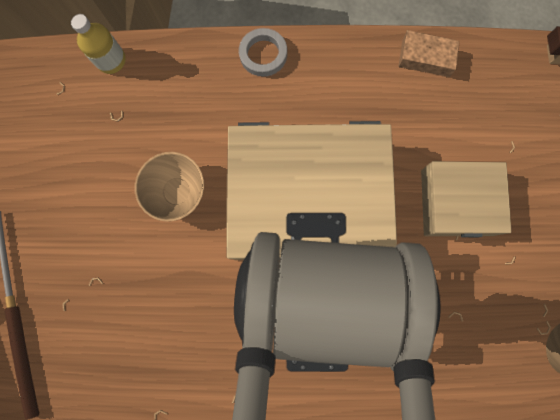

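```bash
python3 -m handwheel '[[[0,0,0,0],[0,0,0,0]]]'
python3 - <<'E'
from h import *
o=bot.get_obs();p=o['tool_pos'];print(p,R.from_euler('xyz',o['tcp_rot']).as_matrix().round(3));print(proj('side',p),proj('side',p+[14,0,0]),proj('side',p-[14,0,0]))
E
```

```text
time: 3.52
tool_pos: [464.6, 38.4, 131.0]
tcp_rot: [1.546, 1.568, -0.03]
contact_force: [-0.2, -0.6, 0.9]
grip_width: 27.4
[464.59128013  38.37360956 130.97449063] [[ 0.003  1.    -0.005]
 [-0.    -0.005 -1.   ]
 [-1.     0.003  0.   ]]
[[375.36209387 185.3999818 ]] [[365.91505244 184.79437746]] [[384.84710024 186.01113569]]
```

```bash
python3 -m handwheel '[[[1.4,0,0,0],[1.4,0,0,0],[1.3,0,0,0],[1.3,0,0,0],[0,0,0,0],[0,0,0,0]]]';python3 - <<'E'
from h import *
cap('side','s2.png')
E
```

```text
time: 4.02
tool_pos: [463.9, 38.2, 76.0]
tcp_rot: [-1.915, 1.57, 2.792]
contact_force: [0.4, 0.5, 0.5]
grip_width: 27.6
```

View pics/s2.png

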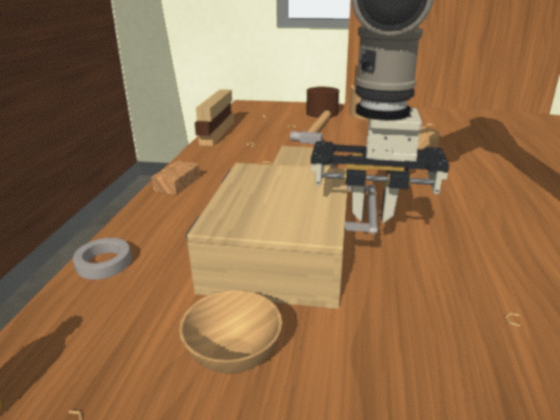

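```bash
python3 -m handwheel '[[[0,0,0,0],[0,0,0,0],[0,0,0,0],[0,0,0,0],[0,0,0,0],[0,0,0,0]]]' 0.05
```

```text
time: 4.57
tool_pos: [465.1, 38.2, 76.4]
tcp_rot: [1.552, 1.568, -0.023]
contact_force: [4.0, 0.9, 4.0]
grip_width: 10.9
```

Run:
```python
import numpy as np
th=np.append(np.arange(0,1.29,0.04),[1.31,1.33])
P=np.c_[-250*np.cos(th)+6*np.sin(th),250*np.sin(th)+6*np.cos(th)]
d=np.diff(P,axis=0)/10
for i,(x,z) in enumerate(d): print(i+1,round(th[i+1],2),'%.2f,%.2f'%(-z,x),P[i+1]-P[0])
```

```text
1 0.04 -1.00,0.04 [0.43990934 9.99253419]
2 0.08 -1.00,0.08 [ 1.27906159 19.95948373]
3 0.12 -0.99,0.12 [ 2.51611428 29.88490364]
4 0.16 -0.99,0.16 [ 4.1490884  39.75291535]
5 0.2 -0.98,0.20 [ 6.17537152 49.54773217]
6 0.24 -0.97,0.24 [ 8.59172205 59.25368446]
7 0.28 -0.96,0.28 [11.39427431 68.85524477]
8 0.32 -0.95,0.32 [14.57854484 78.33705266]
9 0.36 -0.93,0.36 [18.13943948 87.68393926]
10 0.4 -0.92,0.39 [22.07126155 96.88095154]
11 0.44 -0.90,0.43 [ 26.36772099 105.91337625]
12 0.48 -0.89,0.47 [ 31.02194436 114.76676342]
13 0.52 -0.87,0.50 [ 36.02648591 123.42694954]
14 0.56 -0.85,0.53 [ 41.37333943 131.88008015]
15 0.6 -0.82,0.57 [ 47.05395111 140.11263204]
16 0.64 -0.80,0.60 [ 53.05923318 148.11143489]
17 0.68 -0.78,0.63 [ 59.37957846 155.86369232]
18 0.72 -0.75,0.66 [ 66.00487575 163.35700237]
19 0.76 -0.72,0.69 [ 72.92452599 170.57937734]
20 0.8 -0.69,0.72 [ 80.12745921 177.51926298]
21 0.84 -0.66,0.75 [ 87.60215226 184.16555695]
22 0.88 -0.63,0.77 [ 95.33664722 190.50762659]
23 0.92 -0.60,0.80 [103.31857056 196.53532595]
24 0.96 -0.57,0.82 [111.53515289 202.23901199]
25 1.0 -0.54,0.84 [119.97324944 207.60956004]
26 1.04 -0.50,0.86 [128.61936106 212.63837835]
27 1.08 -0.47,0.88 [137.4596558  217.31742191]
28 1.12 -0.43,0.90 [146.47999108 221.63920522]
29 1.16 -0.40,0.92 [155.6659363  225.59681437]
30 1.2 -0.36,0.93 [165.0027959  229.18391802]
31 1.24 -0.32,0.95 [174.47563289 232.39477757]
32 1.28 -0.28,0.96 [184.06929275 235.22425633]
33 1.31 -0.19,0.73 [191.33460158 237.0933381 ]
34 1.33 -0.11,0.49 [196.20787691 238.2179508 ]
```

```bash
python3 -m handwheel '[[[-1.0,0.04,0,0],[-1.0,0.08,0,0],[-0.99,0.12,0,0],[-0.99,0.16,0,0],[-0.98,0.2,0,0],[-0.97,0.24,0,0],[-0.96,0.28,0,0],[-0.95,0.32,0,0]]]'
```

```text
time: 5.23
tool_pos: [478.7, 38.2, 153.7]
tcp_rot: [3.064, 1.57, 1.488]
contact_force: [7.1, 0.6, -9.3]
grip_width: 10.8
```

```bash
python3 -m handwheel '[[[-0.93,0.36,0,0],[-0.92,0.39,0,0],[-0.90,0.43,0,0],[-0.89,0.47,0,0],[-0.87,0.5,0,0],[-0.85,0.53,0,0],[-0.82,0.57,0,0],[-0.8,0.6,0,0]]]'
```

```text
time: 5.9
tool_pos: [513.9, 38.4, 222.4]
tcp_rot: [-1.676, 1.562, 3.031]
contact_force: [-4.5, 1.3, -4.2]
grip_width: 10.8
```

```bash
python3 -m handwheel '[[[-0.78,0.63,0,0],[-0.75,0.66,0,0],[-0.72,0.69,0,0],[-0.69,0.72,0,0],[-0.66,0.75,0,0],[-0.63,0.77,0,0],[-0.60,0.8,0,0],[-0.57,0.82,0,0]]]'
```

```text
time: 6.57
tool_pos: [571.1, 38.5, 279.0]
tcp_rot: [-1.688, 1.561, 3.02]
contact_force: [-14.7, 3.1, 13.4]
grip_width: 10.7
```

Run:
```python
from h import *
cap('side','s3.png'); print(bot.get_obs()['joint_positions'])
```

```text
[-6.68329742e-02  4.04698498e-01  1.28156456e+00  1.00182464e-03
  1.46046950e+00 -6.25895499e-02]
```

View pics/s3.png

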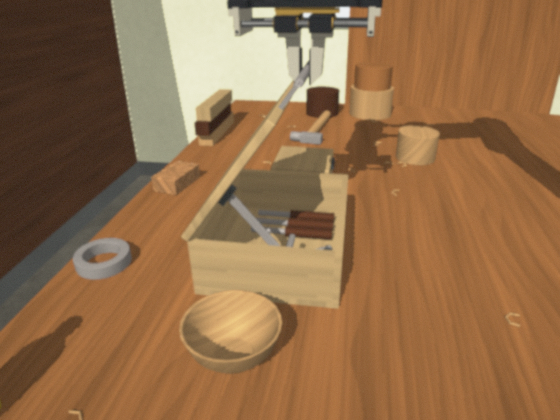

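```bash
python3 -m handwheel '[[[-0.60,0.78,0,0],[-0.57,0.80,0,0],[-0.54,0.82,0,0],[-0.50,0.85,0,0],[-0.46,0.87,0,0]]]'
```

```text
time: 7.03
tool_pos: [614.5, 38.6, 304.4]
tcp_rot: [-1.893, 1.565, 2.816]
contact_force: [-4.0, 4.6, 2.5]
grip_width: 10.5
```

```bash
python3 -m handwheel '[[[-0.38,0.93,0,0],[-0.34,0.95,0,0],[-0.28,0.96,0,0]]]'; python3 -m handwheel '[[[-0.13,0.5,0,0],[0,0,0,0]]]'
```

```text
time: 7.28
tool_pos: [643.3, 38.4, 314.8]
tcp_rot: [-1.92, 1.566, 2.788]
contact_force: [-4.8, 3.6, 5.3]
grip_width: 11.1
time: 7.45
tool_pos: [649.7, 38.4, 316.3]
tcp_rot: [-2.568, 1.569, 2.141]
contact_force: [-1.3, 2.9, 5.9]
grip_width: 10.9
```

```bash
python3 -m handwheel '[[[-0.08,0.4,0,0],[0,0.4,0,0],[0,0,0,0]]]'
```

```text
time: 7.7
tool_pos: [656.2, 38.4, 317.8]
tcp_rot: [-1.993, 1.567, 2.715]
contact_force: [-8.7, 3.7, 9.4]
grip_width: 11.1
```

```bash
python3 -m handwheel '[[[0,0.2,0,0],[0,0,0,0],[0,0,0,0]]]'
python3 - <<'E'
from h import *
cap('side','s4.png'); print(bot.get_obs()['contact_force'],bot.get_obs()['tool_pos'])
E
```

```text
time: 7.95
tool_pos: [656.9, 38.5, 318.0]
tcp_rot: [-1.828, 1.565, 2.881]
contact_force: [-12.5, 3.4, 10.6]
grip_width: 10.6
[-12.80515668   3.57345426  10.31401541] [656.84941446  38.46263084 317.96366315]
```

View pics/s4.png

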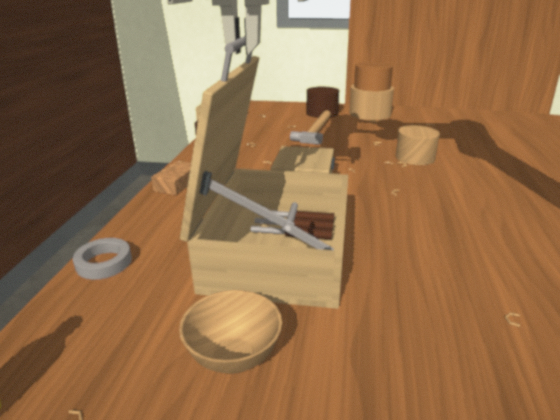

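```bash
python3 -m handwheel '[[[0,0.2,0,0],[0,0,0,0],[0,0,0,0],[0,0,0,0],[0,0,0,0],[0,0,0,0],[0,0,0,0],[0,0,0,0]]]'
python3 - <<'E'
from h import *
im,d=cap('side','s5.png'); print(bot.get_obs()['contact_force'],bot.get_obs()['tool_pos']);print(bot.spot_point('side','knee_pin')[:2],bot.find_in('side','stay_knee')[:2])
cv2.imwrite('pics/s5c.png',cv2.resize(im[150:280,170:370,::-1],None,fx=4,fy=4))
cap('top','t5.png');print(bot.spot_point('top','knee_pin')[:2])
E
```

```text
time: 8.67
tool_pos: [657.4, 38.5, 318.1]
tcp_rot: [-1.724, 1.561, 2.984]
contact_force: [-18.8, 4.5, 12.6]
grip_width: 10.9
[-17.49602231   3.09663916  12.04497512] [657.45826015  38.47398847 318.1041471 ]
[{'point': [288.5, 215.9], 'conf': 0.81}] [{'bbox': [208.4, 181.4, 77.8, 44.0], 'conf': 0.71}]
[]
```

View pics/s5c.png

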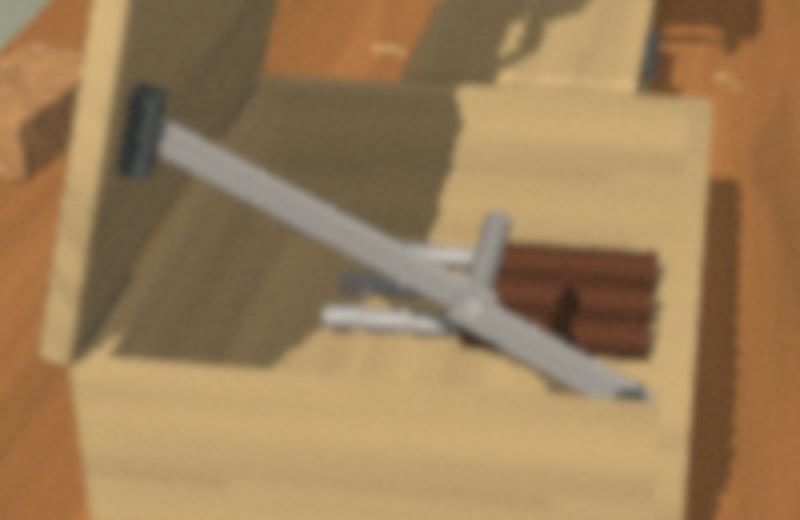

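View pics/t5.png

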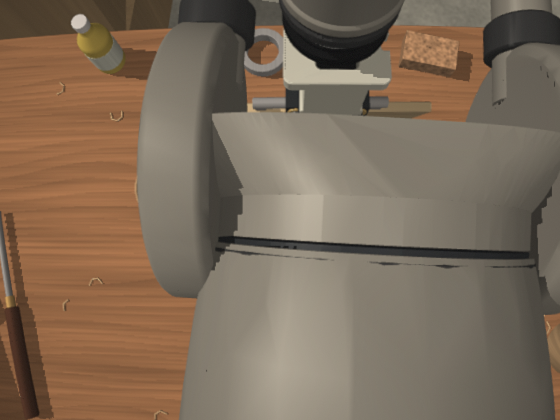

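Run:
```python
from h import *
for dz in (-4,0,4): print(proj('side',[577.5,112,116+dz]))
print(at_z('side',[288.5,215.9],116))
c=cv2.imread('pics/s5.png')[180:270,180:360];cv2.imwrite('pics/s5d.png',cv2.resize(c[20:80,50:160],None,fx=7,fy=7,interpolation=cv2.INTER_CUBIC))
```

```text
[[293.50483916 214.75588463]]
[[293.51398371 212.25588579]]
[[293.52311559 209.73971745]]
[582.83227519 123.31099195 116.        ]
```

View pics/s5d.png

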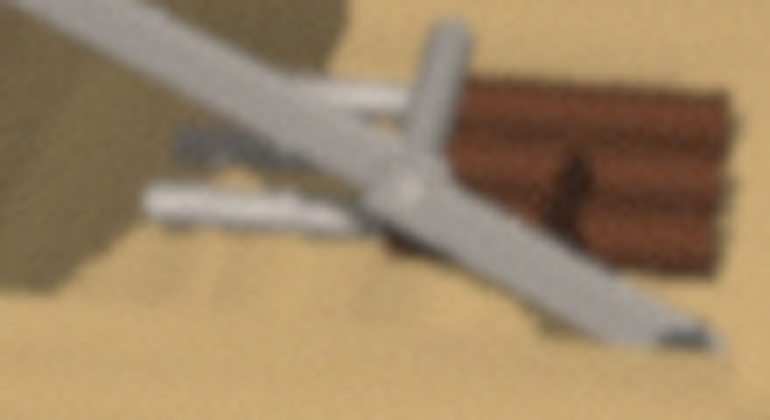

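```bash
python3 -m handwheel '[[[0,-0.3,0,0],[0,-0.3,0,0],[0,-0.2,0,0],[0,0,0,0],[0,0,0,0]]]'
```

```text
time: 9.33
tool_pos: [654.9, 38.4, 317.5]
tcp_rot: [2.008, 1.566, 0.434]
contact_force: [4.7, 5.4, 5.3]
grip_width: 11.0
```

```bash
python3 -m handwheel '[[[0,0,0,0],[0,0,0,0],[0,0,0,0],[0,0,0,0]]]' 0.4
python3 - <<'E'
from h import *
im,d=cap('side','s6.png')
print(bot.spot_point('side','knee_pin')[:2])
E
```

```text
time: 9.67
tool_pos: [653.4, 36.9, 316.0]
tcp_rot: [-1.451, 1.569, -3.027]
contact_force: [-0.5, -0.6, -0.3]
grip_width: 32.7
[{'point': [288.6, 212.1], 'conf': 0.6}]
```

View pics/s6.png

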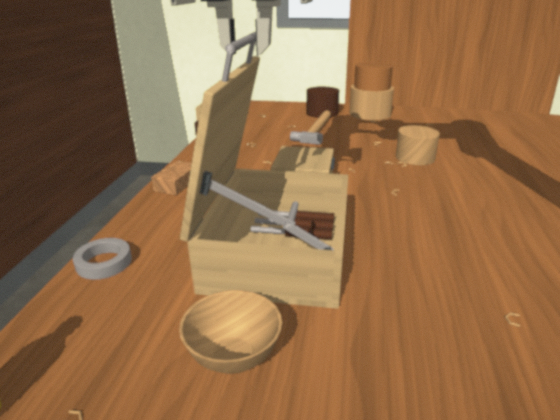

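```bash
python3 -m handwheel '[[[0,0,0,0],[-1,0,0,0],[-1.5,0,0,0],[-2,0,0,0],[-2,0,0,0],[0,0,0,0],[0,0,0,0],[0,0,0,0]]]'
python3 - <<'E'
from h import *
im,d=cap('side','s7.png')
print(bot.spot_point('side','knee_pin')[:2]);print(bot.get_obs()['joint_positions'])
print(np.abs(cv2.imread('pics/s6.png')[60:300,180:340].astype(int)-cv2.imread('pics/s7.png')[60:300,180:340]).mean())
E
```

```text
time: 10.43
tool_pos: [653.6, 37.2, 380.6]
tcp_rot: [-1.67, 1.569, 3.037]
contact_force: [0.1, -0.4, -1.1]
grip_width: 36.7
[{'point': [291.0, 212.7], 'conf': 0.82}]
[-6.01622537e-02  5.66211079e-01  7.56597847e-01  5.63500580e-05
  1.82155603e+00 -5.50448473e-02]
2.3750954861111113
```

View pics/s7.png

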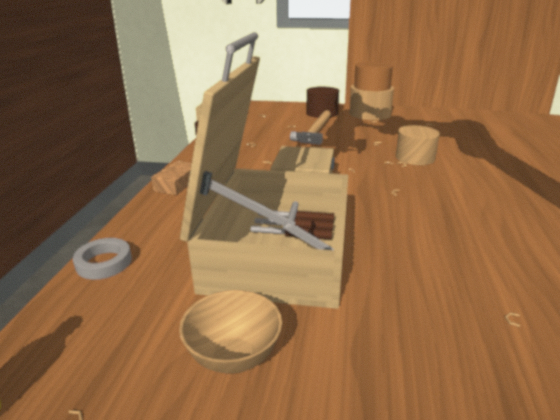

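```bash
python3 -m handwheel '[[[0,-3.2,-1.9,0],[0,-3.2,-1.9,0],[0,-3.2,-1.9,0],[0,-3.2,-1.8,0],[0,0,0,0],[0,0,0,0],[0,0,0,0]]]' 1.0
python3 - <<'E'
from h import *
im,d=cap('side','s8.png')
o=bot.get_obs();print(o['tool_pos'],o['grip_width'],bot.spot_point('side','knee_pin')[:2],at_z('side',[291,212.7],116))
im,d=cap('top','t8.png');print(bot.spot_point('top','knee_pin')[:2])
E
```

```text
time: 11.12
tool_pos: [526.4, 112.8, 381.5]
tcp_rot: [0.7, 1.571, -0.876]
contact_force: [-0.5, -0.0, 0.3]
grip_width: 79.0
[526.89474973 112.43302973 381.21759736] 82.47305855529264 [{'point': [292.2, 214.6], 'conf': 0.63}] [580.78178969 113.79168883 116.        ]
[]
```

View pics/s8.png

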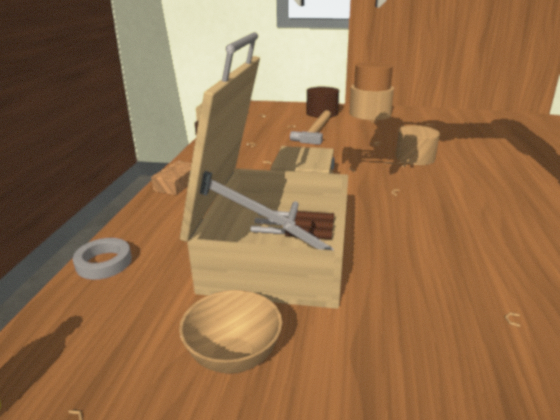

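```bash
python3 -m handwheel '[[[3.5,0,0,0],[3.5,0,0,0],[3.5,0,0,0],[3.5,0,0,0],[3.5,0,0,0],[3.5,0,0,0],[1.6,0,0,0],[0,0,0,0]]]'; python3 -m handwheel '[[[0,0,0,0],[0,0,0,0]]]'
python3 - <<'E'
from h import *
im,d=cap('side','s9.png')
o=bot.get_obs();print(o['tool_pos'],o['grip_width'],bot.spot_point('side','knee_pin')[:2])
p=o['tool_pos'];print(proj('side',[p+[46,0,0],p+[65,0,0],p-[46,0,0]]))
E
```

```text
time: 11.98
tool_pos: [524.2, 112.2, 151.1]
tcp_rot: [-1.497, 1.562, -3.074]
contact_force: [0.1, -0.3, 0.1]
grip_width: 91.9
time: 12.15
tool_pos: [527.5, 112.7, 157.0]
tcp_rot: [1.701, 1.568, 0.125]
contact_force: [-1.2, -0.2, 0.7]
grip_width: 92.0
[527.60309635 112.77902348 157.34944399] 91.64902313197983 [{'point': [289.7, 214.4], 'conf': 0.69}]
[[296.38708482 185.87052491]
 [282.48545663 184.99076119]
 [365.42625817 190.31997753]]
```

View pics/s9.png

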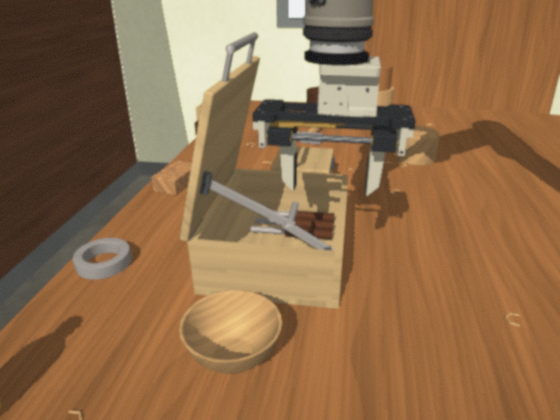

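```bash
python3 -m handwheel '[[[1.5,0,0,0],[1.2,0,0,0],[0.5,0,0,0],[0.5,0,0,0],[0,0,0,0]]]'
```

```text
time: 12.67
tool_pos: [526.5, 112.9, 119.0]
tcp_rot: [1.776, 1.57, 0.2]
contact_force: [-1.6, 0.0, 1.2]
grip_width: 91.9
```

```bash
python3 -m handwheel '[[[0.6,0,0,0],[0.6,0.1,0,0],[0,0,0,0]]]';python3 - <<'E'
from h import *
im,d=cap('side','s10.png')
print(bot.get_obs()['tool_pos'],bot.get_obs()['contact_force'])
cv2.imwrite('pics/s10c.png',cv2.resize(im[90:270,170:400,::-1],None,fx=3,fy=3))
E
```

```text
time: 12.92
tool_pos: [526.9, 112.9, 105.9]
tcp_rot: [-1.543, 1.57, -3.118]
contact_force: [-0.7, -0.1, -1.0]
grip_width: 91.8
[526.83374354 112.87493207 106.19570974] [-1.22040315  0.15542997  0.20903996]
```

View pics/s10c.png

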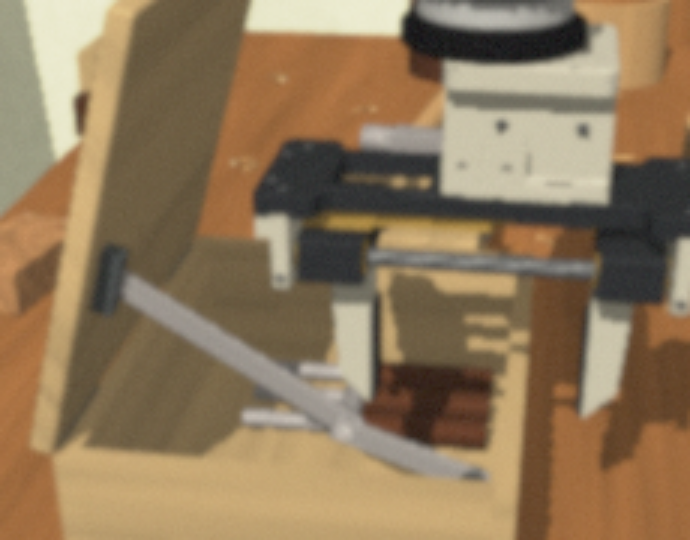

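```bash
python3 -m handwheel '[[[0.6,0.2,0,0],[0.6,0.15,0,0],[0.6,0.1,0,0],[0.5,0.0,0,0],[0,0,0,0]]]';python3 - <<'E'
from h import *
im,d=cap('side','s11.png')
print(bot.get_obs()['tool_pos'],bot.get_obs()['contact_force'])
cv2.imwrite('pics/s11c.png',cv2.resize(im[30:270,150:400,::-1],None,fx=2.4,fy=2.4))
E
```

```text
time: 13.38
tool_pos: [531.2, 112.8, 82.3]
tcp_rot: [-1.513, 1.569, -3.089]
contact_force: [-0.5, -0.1, -0.6]
grip_width: 92.1
[531.3690156  112.80569181  82.82195493] [ 0.08112918  0.38980044 -0.04962523]
```

View pics/s11c.png

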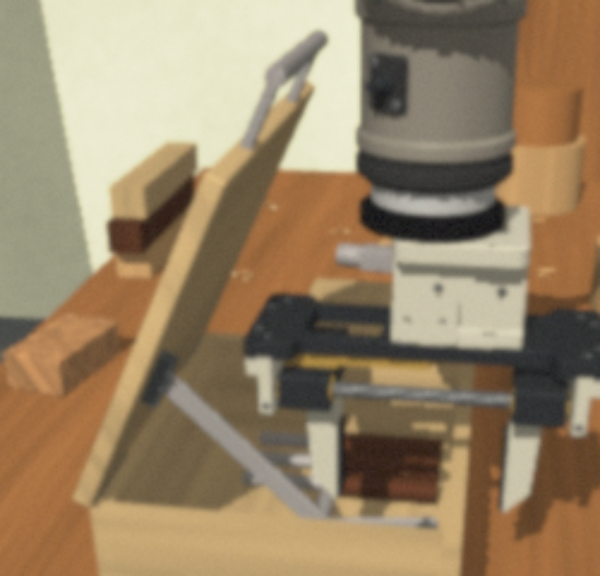

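```bash
python3 -m handwheel '[[[-1.8,-1.2,0,0],[-2.2,-2.5,0,0],[-2,-3.2,0,0],[-2,-3.2,0,0],[-2,-3.2,0,0],[-1.5,-2.0,0,0],[-1.5,0,0,0],[0,0,0,0]]]';python3 - <<'E'
from h import *
im,d=cap('side','s12.png')
print(bot.get_obs()['tool_pos'],bot.get_obs()['contact_force'])
E
```

```text
time: 14.1
tool_pos: [379.5, 113.9, 216.6]
tcp_rot: [1.684, 1.564, 0.109]
contact_force: [0.9, 0.6, 0.7]
grip_width: 91.9
[379.63030459 113.74887591 215.14674097] [ 0.02979505 -0.34573885  0.11329315]
```

View pics/s12.png

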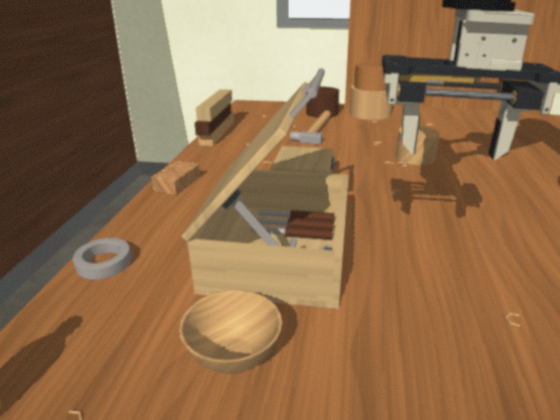

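The lid (front edge near 310,90) is sinking on the folded stay, and the gripper is clear at the right. I'll wait for it to shut.

```bash
for i in 1 2 3 4 5 6; do python3 -m handwheel '[[[0,0,0,0],[0,0,0,0],[0,0,0,0],[0,0,0,0],[0,0,0,0],[0,0,0,0],[0,0,0,0],[0,0,0,0]]]' | tail -2; done
python3 - <<'E'
from h import *
im,d=cap('side','s13.png')
print(bot.get_obs()['time'],bot.spot_point('side','lid_bar')[:1],proj('side',[464.5,37,96]))
a=cv2.imread('pics/side0.png').astype(int);b=cv2.imread('pics/s13.png');print(np.abs(a-b)[160:300,190:385].mean())
E
```

```text
contact_force: [-0.1, -0.3, 0.0]
grip_width: 91.8
contact_force: [-0.3, -0.8, -0.5]
grip_width: 91.9
contact_force: [0.3, 0.8, 0.3]
grip_width: 92.1
contact_force: [0.2, 0.4, -1.0]
grip_width: 91.8
contact_force: [-0.4, -0.1, 0.2]
grip_width: 91.8
contact_force: [0.2, 0.2, -0.8]
grip_width: 91.9
18.2 [{'point': [372.7, 205.7], 'conf': 0.93}] [[373.26928456 205.64835348]]
3.256788766788767
```

View pics/s13.png

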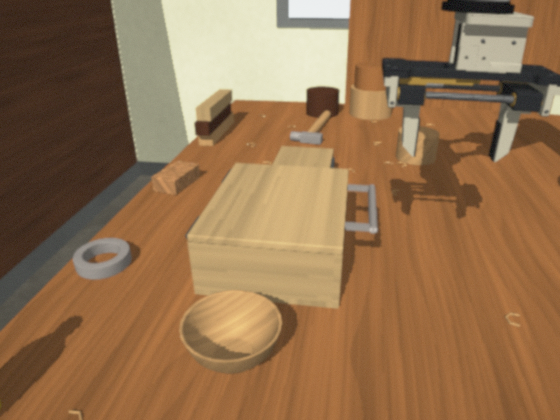

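```bash
for i in 1 2; do python3 -m handwheel '[[[0,0,0,0],[0,0,0,0],[0,0,0,0],[0,0,0,0],[0,0,0,0],[0,0,0,0],[0,0,0,0],[0,0,0,0]]]' | tail -2; done
python3 - <<'E'
from h import *
im,d=cap('side','s14.png')
print(bot.get_obs()['time'],bot.spot_point('side','lid_bar')[:1])
a=cv2.imread('pics/s13.png').astype(int);b=cv2.imread('pics/s14.png');c=cv2.imread('pics/side0.png');print(np.abs(a-b)[160:300,190:385].mean(),np.abs(b-c.astype(int))[160:300,190:385].mean())
print(bot.close_job())
E
```

```text
contact_force: [0.1, -0.3, 0.5]
grip_width: 91.7
contact_force: [0.1, -0.8, -0.7]
grip_width: 92.1
19.6333 [{'point': [376.0, 204.4], 'conf': 0.77}]
1.6396825396825396 3.248608058608059
the job is handed in; nothing more can be done
None
```

The tool chest's stay works: I raised the lid by its bar until the stay locked, let go, broke the stay and let the lid sink shut. I handed the job in at 19.6 s, and no verdict was reported.

- **Raising and locking:** I took the lid to its stop and held it there for about 1 s. When I eased it forward a few millimetres it resisted, so I took the stay as locked.
- **Letting go:** I opened the gripper and lifted it clear. The lid stood alone on the stay for well over a second with the robot clear.
- **Breaking the stay:** The tool could only be moved pointing straight down, so I couldn't tilt it towards the front as advised. Instead I opened the jaws and pressed the pin with the rear finger, which kept the wrist in front of the lid. I pressed it down about 35 mm, then left forwards and up without touching the lid.
- **Last checks:** About 5 s after the break the lid looked fully shut. The bar was found at pixel (372.7, 205.7), against about (373.3, 205.6) expected when shut. Two pictures 1.4 s apart showed no visible movement, and the tool force was only sensor noise (under 1 N).

Two points were less certain:
- **Lock seen in pictures:** The side picture alone couldn't tell "straight" from "locked". I judged the lock from the resistance and from the lid standing by itself.
- **Final bar reading:** The last detection was (376.0, 204.4), about 3 pixels off. It had lower confidence, and I put it down to detector noise because the two pictures matched.

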